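Seat a test block on the magnetic chuck and lock it with the two-stage lever

TASK

Without picking anything up, push the loose round steel test block along the top of the magnetic chuck, away from the robot, until it rests against both stop pins. Then push the ball-ended lever from its off position past the first detent (light hold) to its second stop (full hold) and leave it there, with the block still against both pins. Leave the other things on the chuck and table alone.

Things in the scene. Friction and masses are not known exactly. Their poses are not given: they have to be found in the camera images.
- chuck: magnetic chuck fixed to the table: a steel block 220 mm (its x) by 180 mm (its y, from -75 to +105 mm), flat top 50 mm above the table with thin flush brass strips across it. Origin on the table, x points away from the robot (turned by up to 0.3 rad), y to the left, z up. Two upright stop pins, 12 mm diameter, 20 mm tall, stand on the top at x = 66 mm, y = -25 and +25 mm. On its right side (-y) is a lower lever head with a round aluminium plate (top 42 mm above the table)
- block_center (a point): centre (half-way up) of the loose test block: a plain steel disc, 60 mm diameter, 25 mm tall, about 0.55 kg (varies), standing on the chuck's top 55 to 95 mm short of its seat, on the robot's side of the pins, up to 15 mm to either side of the middle line
- seat (a point): where the centre of the test block is when it touches both stop pins: chuck frame x = 40, y = 0, z = 62.5 mm; axes as the chuck's
- hold_lever (a joint): angle of the lever in rad, counter-clockwise seen from above: 0 to 0.15 = off, 0.70 = first detent (light hold), 1.24 = second stop (full hold, the end of its travel). It starts somewhere in off. A sprung detent has humps at 0.42 and 0.98; getting over one takes about 7 N at the ball. Past the first hump it drops into the first detent, past the second it snaps on to the second stop and stays. It sweeps in a level plane
- lever_knob (a point): centre of the black ball, 30 mm diameter, on a 12 mm upright post at the end of the lever; 95 mm above the table, 90 mm from the pivot. The lever points to the chuck's right (-y), at off slanting 36 degrees back towards the robot, at the second stop 36 degrees away from the robot, so the ball moves away from the robot along an arc. The flat lever arm below it ends 62 mm or less above the table
- lever_pivot (a point): point on the lever's upright turning axis, at the height of the ball's centre; chuck frame x = 0, y = -120, z = 95 mm
- specimen: black cylindrical moulded specimen, 26 mm diameter, 22 mm tall, standing on the left part of the chuck's top (bystander, leave alone); origin at the centre of its underside
- weight_large: steel knobbed weight, 42 mm diameter, 60 mm tall, on the table beyond the lever (bystander, leave alone); origin at the centre of its underside
- weight_small: brass knobbed weight, 32 mm diameter, 45 mm tall, on the table beyond the chuck (bystander, leave alone); origin at the centre of its underside
- oil_bottle: small white bottle, 44 mm diameter, 90 mm tall, on the table beyond the chuck's left corner (bystander, leave alone); origin at the centre of its underside
- screwdriver: screwdriver lying on the table to the left of the chuck (bystander, leave alone); origin under its middle
- tray: open grey plastic tray, 120 x 90 x 30 mm, on the table to the right of the lever (bystander, leave alone); origin at the centre of its underside
- gauge_ring: steel gauge ring lying flat, 56 mm outside, 36 mm inside, 18 mm tall, on the table to the left of the chuck (bystander, leave alone); origin at the centre of its underside
- test_block: the same test block; origin at the centre of its underside

How it is judged:
On the way, in this order (a step that is already met when the one before it is completed fails the run):
1. the test block rests against both stop pins (within 3 mm) while the lever is still at off (horizontal distance between block_center and seat below 0.003 m and height (world z) of block_center below 0.067 m and angle between block_center's own z axis and vertical below 0.06 rad and value of joint hold_lever below 0.25 rad), for 0.2 s.
2. the lever has gone past the first detent to the second stop (value of joint hold_lever above 1.16 rad), for 0.3 s.
At the end, for the whole second after the job is handed in: the lever is at its second stop (within 0.08 rad of 1.24) and the test block stands flat on the chuck within 3 mm of its seat against both pins, at rest (value of joint hold_lever above 1.16 rad and horizontal distance between block_center and seat below 0.003 m and height (world z) of block_center below 0.067 m and angle between block_center's own z axis and vertical below 0.06 rad and linear speed of test_block below 0.01 m/s); the robot touches nothing.
It fails at once if the test block is lifted more than 8 mm or tipped more than 0.25 rad (height (world z) of block_center above 0.0705 m or angle between block_center's own z axis and vertical above 0.25 rad).
It fails at once if a bystander is moved more than 15 mm (distance of any of specimen, weight_large, weight_small, oil_bottle, screwdriver, tray, gauge_ring from where it was at the start of the episode above 0.015 m).
It also fails if it takes over 51 s, if anything falls off the work surface, if the arm or the gripper's body presses on something with over 40 N, if the wrist force passes 120 N, or if a joint passes its speed limit or range.

ROBOT

A 6-joint arm with a two-finger parallel gripper is mounted at the origin on the work surface. World frame = base frame: x ahead of the robot, y to its left, z up, the work surface at z = 0. Lengths are in m, angles in rad, forces in N, time in s.
With the tool pointing down it reaches from about 0.35 to 0.85 m from the base axis. Payload 8.1 kg.
Tool frame: the origin (TCP) lies on the mounting face of the last link; the fingertips stand 186 mm ahead of it and the grasp point (between the pads) lies 167 mm ahead of it; z points along the fingers, y is the line along which they close (so a half turn about z gives the same grasp; the last joint's range is limited). The gripper opens to 93 mm and grips with 3 to 60 N. Pads are 15 mm wide; open, the fingers measure 128 mm over their backs; the gripper's body (75 mm by 188 mm) begins 65 mm behind the grasp point.
Start: joints at [-1.415, 0.13, 1.488, -0, 1.523, -0.085], TCP at [0.143, -0.583, 0.405] pointing down, gripper open.
Joint ranges: [-2.96, 2.96], [-0.89, 2.26], [0.02, 2.5], [-1.34, 4.48], [0, 2.73], [-2.66, 2.66]. Speed limits (rad/s): [2.39, 2.39, 2.79, 3.14, 3.14, 3.14].

INTERFACE

Orientations are given as a rotation vector (axis times angle).
In Python, from plant import * gives the robot as it stands. The module is installed in compiled form; this text tells all that it offers.
- The arm moves only by the tool arm_command, never from a script. Its argument "increments" is a list of rows, each a list of 6 numbers: the shift along the tool's x, y, z in units of 0.2 m (1.0 is 0.2 m), then the turn, a rotation vector about the tool's x, y, z in units of pi rad (1.0 is pi rad). A call has exactly 5 rows; each row is the pose to reach, as a shift and turn from the pose commanded when the call began, along the tool's axes at that moment, turning the shorter way round; what a row does not reach only later rows make up. A row lasts 1/8 s, in which the tool goes at most 62.5 mm and 10.7 degrees, less where a joint would pass 70% of its speed; a pose out of reach is approached as far as the arm can. A call with a number of a shift or a turn outside -1 to 1 is refused whole. A call with a gripper value outside its range is refused whole. "fingers" is the closure, from -1 (fully open) to 1 (shut), set as the call begins (left out, the last holds). The fingers move at their own pace and stop on an object; "force" is the grip in N (left out, the last holds). Time passes only in rows, so rows that repeat a pose let the fingers close, or fill a call up. It gives the time, the measured TCP pose, the force, the opening and the grip force at its end, in the units of the state.
- read_state(): the state, without advancing time (a new reading comes with each control period).
- read_camera(name): name is "side" or "top" or "wrist"; returns a dict with "image" (480x640x3 uint8, red, green, blue), "fx", "fy", "cx", "cy" (pixels), "T" (4x4, takes a point from camera to world coordinates). Camera axes: x right, y down, z forward; pixel columns grow to the right and rows downward; lengths in m; the calibration is good to about 2 mm. A picture is of the moment at which its call begins. There is no depth.
- close_job(): hands the job in; it is judged then, once.
The state is a dict: "t": time; "q": joint angles; "dq": joint speeds; "joint_torque": joint torques, N m; "tool_pos": TCP position; "orientation": TCP orientation; "force": force on the tool from outside, world axes, zero at the start; "wrist_torque": the same for the moment, N m; "opening": finger opening in m; "gripper_force": force on a finger pad.
Only numpy, scipy, OpenCV 4.12 (cv2) and the standard library are available. Lean on these libraries where they do the work, as an engineer would, in place of code of your own. Each camera call takes 0.05 s, during which the arm holds its last target. There are 200 camera calls.

## Working session

There is one attempt and no reset: what is moved stays moved. The work goes in short steps, Python scripts to look and compute and a tool call to move; the robot and the scene stay as the last step left them, time stands still between calls to the robot, and variables do not carry over. Pictures are saved under pics/ and viewed, at most 10 in all, crops included, and the job is handed in when it is done.

Besides the shell and the picture viewer there is one more tool, called after "Call:" as a command line: name --pt "numbers of a row" for each row, then --argument value for the rest. arm_command: Moves the arm, as the interface text tells. Shifts and turns lie within -1 to 1; 1 stands for 0.2 m of shift or pi rad of turn. Its arguments: {"type":"object","properties":{"increments":{"type":"array","items":{"type":"array","items":{"type":"number","minimum":-1,"maximum":1}}},"fingers":{"type":"number"},"force":{"type":"number"}},"required":["increments"]}

```bash
mkdir -p pics; cat > h.py <<'E'
from plant import *
import numpy as np, cv2
from scipy.spatial.transform import Rotation as R
def cam(n,save=None):
    c=read_camera(n)
    if save: cv2.imwrite('pics/'+save,cv2.cvtColor(c['image'],cv2.COLOR_RGB2BGR))
    return c
def ray(c,u,v,z):
    d=c['T'][:3,:3]@np.array([(u-c['cx'])/c['fx'],(v-c['cy'])/c['fy'],1]); o=c['T'][:3,3]
    return o+d*(z-o[2])/d[2]
def pix(c,p):
    q=np.linalg.inv(c['T'])@np.append(p,1); return np.array([c['fx']*q[0]/q[2]+c['cx'],c['fy']*q[1]/q[2]+c['cy']])
def tool(p):  # shift in tool axes, units
    s=read_state(); return R.from_rotvec(s['orientation']).inv().apply(np.array(p)-s['tool_pos'])/0.2
E
python3 - <<'E'
from h import *
for n in ['top','side']:
    c=cam(n,n+'0.png'); print(n,c['fx'],c['cx'],c['cy'],c['T'].round(3).tolist(),c['image'].shape)
s=read_state(); print(s['t'],s['tool_pos'],s['orientation'],R.from_rotvec(s['orientation']).as_matrix().round(3),s['opening'],s['force'])
E
```

```text
top 553.8099485154208 315.9406484991055 227.95452854969525 [[-0.028, -0.977, 0.21, 0.401], [-1.0, 0.028, -0.002, 0.026], [-0.004, -0.21, -0.978, 1.064], [0.0, 0.0, 0.0, 1.0]] (480, 640, 3)
side 607.6000809046865 333.61546353409557 234.35142998628413 [[-0.731, -0.401, 0.552, -0.03], [-0.682, 0.411, -0.605, 0.732], [0.016, -0.819, -0.574, 0.734], [0.0, 0.0, 0.0, 1.0]] (480, 640, 3)
0.1 [ 0.14308033 -0.58246424  0.40378423] [-3.11716181e+00 -3.77130556e-01  5.90194225e-05] [[ 0.971  0.238 -0.   ]
 [ 0.238 -0.971  0.002]
 [ 0.    -0.002 -1.   ]] 0.09311528242108438 [-0.2720174   0.4275908   0.15091587]
```

View pics/top0.png

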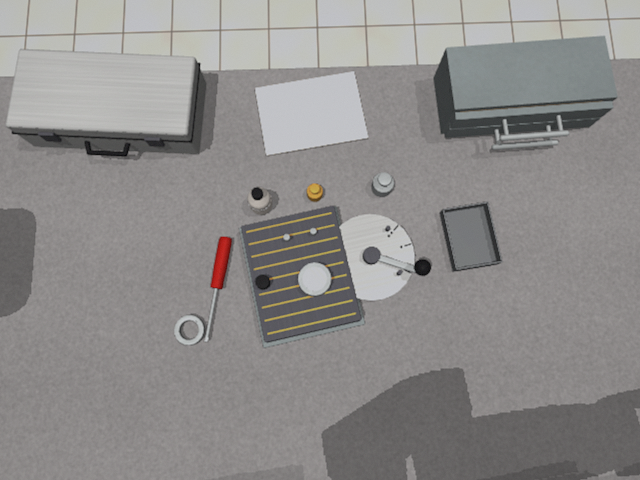

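View pics/side0.png

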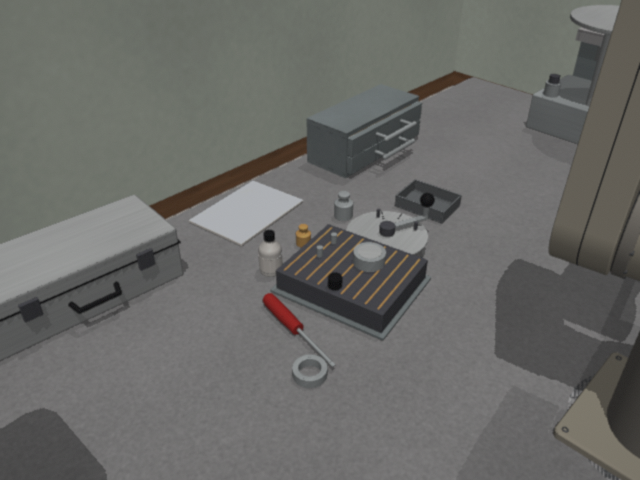

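The top view shows the chuck around (300,275), the disc at (314,279), the pins at (287,237) and (313,231), the lever hub at (372,256), the ball at (423,267) and the specimen at (263,282). The side view agrees with this. Next I'll measure by colour masks.

```bash
cat > m.py <<'E'
from h import *
def blob(mask,u,v,r):
    m=np.zeros_like(mask,dtype=np.uint8); cv2.circle(m,(int(u),int(v)),r,255,-1); m&=mask.astype(np.uint8)*255
    cs,_=cv2.findContours(m,cv2.RETR_EXTERNAL,cv2.CHAIN_APPROX_NONE); return max(cs,key=cv2.contourArea)
def ctr(cn): (x,y),r=cv2.minEnclosingCircle(cn); M=cv2.moments(cn); return (M['m10']/M['m00'],M['m01']/M['m00']),(x,y,r)
E
python3 - <<'E'
from m import *
c=cam('top'); im=c['image']; g=cv2.cvtColor(im,cv2.COLOR_RGB2GRAY); hsv=cv2.cvtColor(im,cv2.COLOR_RGB2HSV)
# brass strips -> chuck
br=((hsv[...,0]>12)&(hsv[...,0]<32)&(hsv[...,1]>90)&(hsv[...,2]>90)).astype(np.uint8); br[:205]=0
br[:, :230]=0; br[:,375:]=0
cs,_=cv2.findContours(br*255,cv2.RETR_EXTERNAL,cv2.CHAIN_APPROX_NONE)
yaws=[]
for k in cs:
    if len(k)<40: continue
    P=np.array([ray(c,*p[0],0.05)[:2] for p in k]); m=P.mean(0); d=np.linalg.svd(P-m)[2][0]; t=(P-m)@d
    d=d*np.sign(d[1]); yaw=np.arctan2(-d[0],d[1]); yaws.append((round(yaw,4),np.ptp(t).round(4),(m+d*(t.max()+t.min())/2).round(4).tolist()))
for y in yaws: print(y)
yaw=np.median([y[0] for y in yaws if y[1]>.12]); print('yaw',yaw)
for n,(u,v,r),mask,z in [('block',(314,279,22),g>170,.075),('pinL',(287,237,6),g>140,.07),('pinR',(313,231,6),g>140,.07),('knob',(423,267,14),g<45,.095),('hub',(372,256,12),g<100,.07),('spec',(263,282,11),g<35,.072)]:
    try:
        cc,e=ctr(blob(mask,u,v,r)); print(n,np.round(cc,1),np.round(e,1),ray(c,*cc,z).round(4),ray(c,*e[:2],z).round(4))
    except Exception as ex: print(n,ex)
cv2.imwrite('pics/crop1.png',cv2.resize(cv2.cvtColor(im,cv2.COLOR_RGB2BGR)[195:350,225:435],None,fx=3.8,fy=3.8,interpolation=cv2.INTER_CUBIC)[:600,:800])
E
```

```text
(np.float64(0.1978), np.float64(0.1628), [0.4429, 0.0372])
(np.float64(0.1979), np.float64(0.1622), [0.4666, 0.0414])
(np.float64(0.1963), np.float64(0.0934), [0.4832, 0.0804])
(np.float64(0.1967), np.float64(0.0471), [0.5015, -0.0106])
(np.float64(0.1995), np.float64(0.073), [0.5047, 0.0953])
(np.float64(0.2), np.float64(0.0569), [0.5313, 0.0849])
(np.float64(0.1987), np.float64(0.1614), [0.5606, 0.061])
(np.float64(0.1978), np.float64(0.1636), [0.5842, 0.0652])
(np.float64(0.1989), np.float64(0.0631), [0.598, 0.1183])
(np.float64(0.1978), np.float64(0.0381), [0.6107, 0.0554])
(np.float64(0.1982), np.float64(0.1633), [0.6312, 0.0748])
yaw 0.1979
block [314.2 278.6] [314.2 278.5  15.9] [0.5205 0.0296 0.075 ] [0.5207 0.0294 0.075 ]
pinL [285.8 236.5] [285. 237.   4.] [0.5997 0.0794 0.07  ] [0.5988 0.0809 0.07  ]
pinR [312.4 230.5] [311.1 230.5   4.2] [0.6096 0.0305 0.07  ] [0.6096 0.0328 0.07  ]
knob [422.2 266.9] [422.1 266.8   8. ] [ 0.5332 -0.1612  0.095 ] [ 0.5335 -0.161   0.095 ]
hub [371.  255.1] [371.4 255.4   8.8] [ 0.5609 -0.0747  0.07  ] [ 0.5603 -0.0754  0.07  ]
spec [267.6 284.6] [264.  283.    6.4] [0.5123 0.1133 0.072 ] [0.5154 0.1198 0.072 ]
```

View pics/crop1.png

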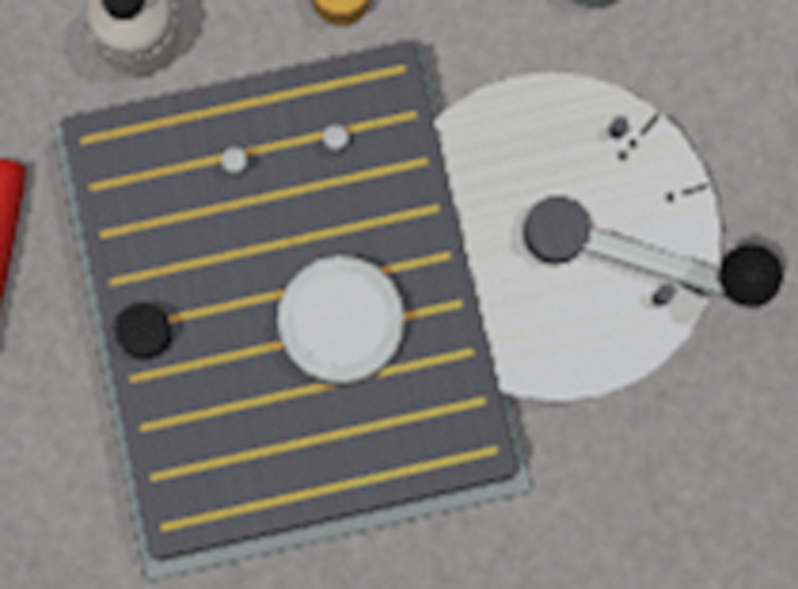

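The masks and the crop agree. The chuck origin is about (0.540, 0.0413) with yaw 0.198, which predicts the measured pins to within 1 mm. The disc is at chuck (-21, -8) mm, the ball at lever angle of about 0.09, and the specimen at chuck (-9, 82). I'll part the fingers to about 40 mm so they act as a two-point cradle, then go behind the disc.

Call:
arm_command --pt "0.15 -0.17 0 0 0 0" --pt "0.31 -0.34 0 0 0 0" --pt "0.46 -0.51 0 0 0 0" --pt "0.61 -0.69 0 0 0 0" --pt "0.765 -0.857 0 0 0 0" --fingers 0.14 --force 20

```text
t: 0.78
tool_pos: [0.2512, -0.3783, 0.4045]
orientation: [-3.119, -0.377, -0.0]
force: [-0.1, -0.1, 0.3]
opening: 0.0478
gripper_force: 0.0
```

Call:
arm_command --pt "0.15 -0.17 0 0 0 0" --pt "0.31 -0.34 0 0 0 0" --pt "0.46 -0.51 0 0 0 0" --pt "0.61 -0.69 0 0 0 0" --pt "0.765 -0.857 0 0 0 0"

```text
t: 1.4
tool_pos: [0.3588, -0.1753, 0.4046]
orientation: [3.119, 0.377, 0.0]
force: [-0.4, -0.6, 0.2]
opening: 0.0398
gripper_force: 0.0
```

Call:
arm_command --pt "0.15 -0.17 0 0 0 0.0135" --pt "0.31 -0.34 0 0 0 0.0135" --pt "0.46 -0.51 0 0 0 0.0135" --pt "0.61 -0.69 0 0 0 0.0135" --pt "0.7 -0.857 0 0 0 0.0135"

```text
t: 2.02
tool_pos: [0.4541, 0.0247, 0.4044]
orientation: [-3.126, -0.312, 0.0]
force: [0.2, -0.9, -0.8]
opening: 0.0395
gripper_force: 0.0
```

```bash
python3 - <<'E'
from h import *
c=cam('wrist','w1.png'); print(c['T'].round(3).tolist())
s=read_state(); M=R.from_rotvec(s['orientation']).as_matrix(); print(s['tool_pos'],M.round(3))
o=np.array([.5400,.0413]);X=np.array([.9805,.1967]);Y=np.array([-.1967,.9805])
for n,p in [('L',[.066,.025,.07]),('R',[.066,-.025,.07]),('blk',[-.021,-.008,.075]),('seat',[.04,0,.075])]:
    print(n,pix(c,np.append(o+p[0]*X+p[1]*Y,p[2])).round(1))
E
```

```text
[[0.199, -0.952, -0.235, 0.519], [-0.98, -0.193, -0.047, 0.037], [-0.001, 0.239, -0.971, 0.384], [0.0, 0.0, 0.0, 1.0]]
[0.45434791 0.02760077 0.40442505] [[ 0.98   0.199 -0.   ]
 [ 0.199 -0.98   0.003]
 [ 0.001 -0.003 -1.   ]]
L [286.1  25.1]
R [353.2  25.2]
blk [329.5 145.6]
seat [319.6  61.5]
```

View pics/w1.png

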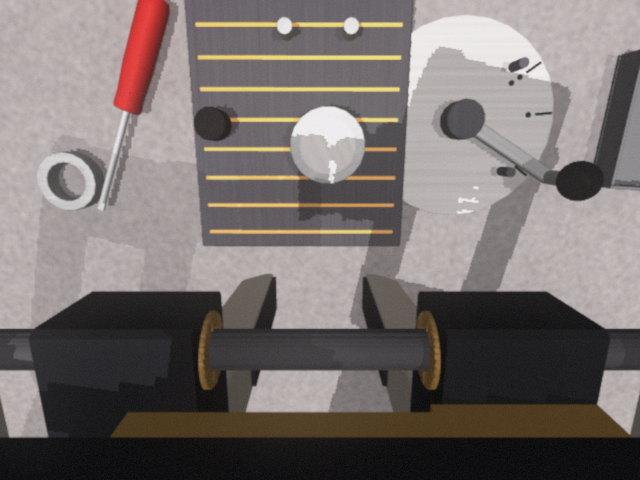

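The wrist view has the pins at (284,25) and (351,25) and the disc at (328,145), within about 1.5 px (1 mm) of prediction. I'll descend behind the disc with tips about 7 mm above the chuck.

Call:
arm_command --pt "0.045 0.014 0.15 0 0 0" --pt "0.045 0.014 0.35 0 0 0" --pt "0.045 0.014 0.55 0 0 0" --pt "0.045 0.014 0.72 0 0 0" --pt "0.045 0.014 0.8 0 0 0"

```text
t: 2.7
tool_pos: [0.4619, 0.022, 0.2425]
orientation: [-3.126, -0.311, 0.005]
force: [0.9, 0.3, -0.0]
opening: 0.0399
gripper_force: 0.0
```

Call:
arm_command --pt "0 0 0 0 0 0" --pt "0.02 0 0 0 0 0" --pt "0.04 0 0 0 0 0" --pt "0.06 0 0 0 0 0" --pt "0.08 0 0 0 0 0"

```text
t: 3.32
tool_pos: [0.4792, 0.0253, 0.2452]
orientation: [3.126, 0.311, 0.001]
force: [-0.1, 0.2, -0.5]
opening: 0.0401
gripper_force: 0.0
```

```bash
cat > st.py <<'E'
from h import *
o=np.array([.5400,.0413]);X=np.array([.9805,.1967]);Y=np.array([-.1967,.9805])
def ch(p): d=np.array(p)[:2]-o; return np.round([d@X*1e3,d@Y*1e3],1)
if __name__=='__main__':
    s=read_state(); M=R.from_rotvec(s['orientation']).as_matrix(); print(s['t'],'tool chuck mm',ch(s['tool_pos']),'tipz',s['tool_pos'][2]-.186,'yaw',np.arctan2(M[1,0],M[0,0]),'Fchuck',s['force'][:2]@X,s['force'][:2]@Y,s['force'][2],s['opening'])
E
python3 st.py
```

```text
3.325 tool chuck mm [-62.8  -3.7] tipz 0.059177799374889345 yaw 0.1984670027027475 Fchuck -0.033528134760574556 0.19261108401351734 -0.4538692035309756 0.04014282476261806
```

Call:
arm_command --pt "0 -0.021 0.01 0 0 0" --pt "0.03 -0.021 0.01 0 0 0" --pt "0.06 -0.021 0.01 0 0 0" --pt "0.09 -0.021 0.01 0 0 0" --pt "0.12 -0.021 0.01 0 0 0"

```text
t: 3.95
tool_pos: [0.5017, 0.034, 0.2425]
orientation: [3.126, 0.311, -0.001]
force: [-1.3, -1.2, -1.2]
opening: 0.0403
gripper_force: 1.1
```

Call:
arm_command --pt "0.03 0 0 0 0 0" --pt "0.06 0 0 0 0 0" --pt "0.09 0 0 0 0 0" --pt "0.12 0 0 0 0 0" --pt "0.14 0 0 0 0 0"

```text
t: 4.58
tool_pos: [0.5292, 0.0397, 0.2427]
orientation: [-3.126, -0.311, -0.0]
force: [-2.9, -1.3, -3.0]
opening: 0.0401
gripper_force: 1.4
```

```bash
python3 - <<'E'
from st import *
c=cam('wrist','w2.png')
E
python3 st.py
```

```text
4.625 tool chuck mm [-10.6   0.5] tipz 0.056824812323566315 yaw 0.19839403231924524 Fchuck -1.4051443807777504 -0.052761206763865476 -0.05766785394076335 0.039983887253739914
```

View pics/w2.png

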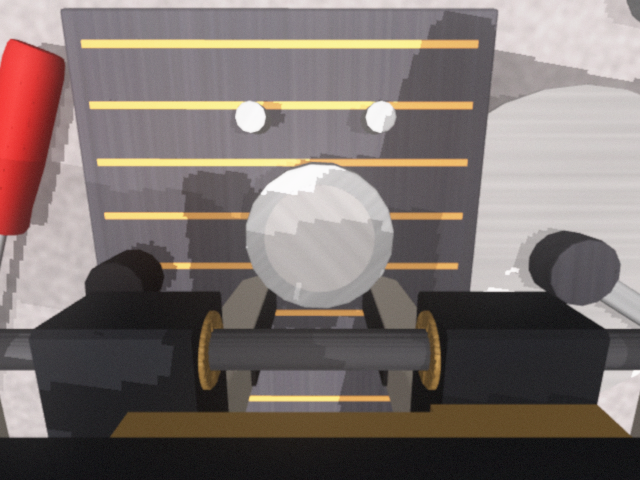

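The disc sits in the cradle at (320,236), with the pins at (251,117) and (381,117). The pin midline is about 4 px (1.5 mm) left, and about 20 mm remain. I'll shift slightly left and continue.

Call:
arm_command --pt "0.02 -0.007 0 0 0 0" --pt "0.04 -0.007 0 0 0 0" --pt "0.06 -0.007 0 0 0 0" --pt "0.075 -0.007 0 0 0 0" --pt "0.085 -0.007 0 0 0 0"

```text
t: 5.25
tool_pos: [0.5454, 0.0444, 0.2428]
orientation: [-3.126, -0.311, 0.0]
force: [-3.8, 0.5, 0.2]
opening: 0.0401
gripper_force: 1.8
```

Call:
arm_command --pt "0.003 0 0 0 0 0" --pt "0.006 0 0 0 0 0" --pt "0.009 0 0 0 0 0" --pt "0.012 0 0 0 0 0" --pt "0.015 0 0 0 0 0"

```text
t: 5.88
tool_pos: [0.5482, 0.0449, 0.2427]
orientation: [-3.126, -0.311, 0.0]
force: [-3.2, 0.4, 0.1]
opening: 0.04
gripper_force: 1.7
```

```bash
python3 st.py
```

```text
5.875 tool chuck mm [8.7 1.9] tipz 0.05673527858988542 yaw 0.19837305974886288 Fchuck -3.0810659512187786 0.9955889798627185 0.07523232990352274 0.04001422405036233
```

Still only sliding friction (about 3 N). I'll advance in 0.5 mm steps until the force rises.

Call:
arm_command --pt "0.002 0 0 0 0 0" --pt "0.004 0 0 0 0 0" --pt "0.006 0 0 0 0 0" --pt "0.008 0 0 0 0 0" --pt "0.01 0 0 0 0 0"

```text
t: 6.5
tool_pos: [0.55, 0.0453, 0.2427]
orientation: [3.126, 0.311, -0.001]
force: [-5.3, -1.5, 1.8]
opening: 0.0399
gripper_force: 2.5
```

```bash
python3 - <<'E'
from h import *
cam('wrist','w3.png')
E
python3 st.py
```

```text
6.55 tool chuck mm [10.6  1.9] tipz 0.0567029414921591 yaw 0.19846115684395305 Fchuck -5.185084779581123 0.2875847085899657 1.7777730098404045 0.040456440074879044
```

View pics/w3.png

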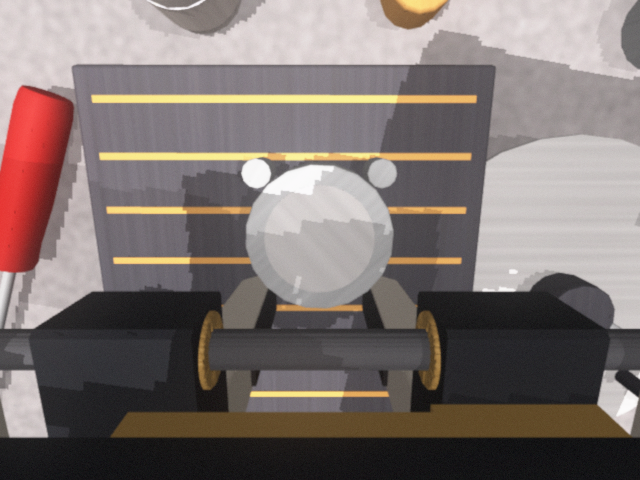

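The disc at (320,236) is centred between the pins at (257,173) and (383,173) and is nearly touching. I'll press a little more.

Call:
arm_command --pt "0.003 0 0 0 0 0" --pt "0.006 0 0 0 0 0" --pt "0.009 0 0 0 0 0" --pt "0.01 0 0 0 0 0" --pt "0.01 0 0 0 0 0"

```text
t: 7.18
tool_pos: [0.551, 0.0455, 0.2425]
orientation: [3.126, 0.311, -0.006]
force: [-13.5, -1.4, 7.7]
opening: 0.0404
gripper_force: 6.2
```

Contact is firm at 13 N, on the chuck's centre line. I'll back off straight, then rise and cross over to behind the ball.

Call:
arm_command --pt "-0.02 0 0 0 0 0" --pt "-0.08 0 0 0 0 0" --pt "-0.15 0 0 0 0 0" --pt "-0.15 0 -0.15 0 0 0" --pt "-0.15 0 -0.35 0 0 0"

```text
t: 7.8
tool_pos: [0.5216, 0.0397, 0.3125]
orientation: [-3.126, -0.311, 0.003]
force: [0.4, -0.3, 0.3]
opening: 0.04
gripper_force: 0.0
```

Call:
arm_command --pt "-0.06 0.18 0 0 0 0.034" --pt "-0.12 0.36 0 0 0 0.068" --pt "-0.18 0.54 0 0 0 0.102" --pt "-0.24 0.72 0 0 0 0.136" --pt "-0.285 0.905 0 0 0 0.172" --fingers 0.57

```text
t: 8.43
tool_pos: [0.5019, -0.1501, 0.3131]
orientation: [3.095, -0.54, 0.002]
force: [0.6, 0.3, 0.5]
opening: 0.02
gripper_force: 0.0
```

Call:
arm_command --pt "0 0 0 0 0 0" --pt "0 0 0 0 0 0" --pt "0 0 0 0 0 0" --pt "0 0 0 0 0 0" --pt "0 0 0 0 0 0"

```text
t: 9.05
tool_pos: [0.5026, -0.1483, 0.3128]
orientation: [-3.096, 0.533, -0.0]
force: [-1.4, -0.0, 0.2]
opening: 0.02
gripper_force: 0.0
```

```bash
cat > lv.py <<'E'
from st import *
from m import *
def lever(ph):  # deg -> tool target chuck mm for offset back
    return np.array([90*np.sin(ph),-120-90*np.cos(ph)])
if __name__=='__main__':
    c=cam('top','t2.png'); g=cv2.cvtColor(c['image'],cv2.COLOR_RGB2GRAY)
    for n,(u,v,r),mask,z in [('block',(301,247,24),g>170,.075),('knob',(423,267,14),g<45,.095)]:
        try: print(n,ch(ray(c,*ctr(blob(mask,u,v,r))[0],z)))
        except Exception as e: print(n,e)
    c=cam('wrist','w4.png'); print('knob pred wrist',pix(c,np.append(o+-.046*X-.197*Y,.095)))
E
python3 lv.py; python3 st.py
```

```text
block [40.9  0.1]
knob float division by zero
knob pred wrist [320.77411064 210.99420126]
9.15 tool chuck mm [ -74.1 -178.8] tipz 0.12672895268496503 yaw -0.3412807134130875 Fchuck 0.11509796083315169 -0.26791063586633096 -0.30427282603188555 0.019766538678868222
```

View pics/w4.png

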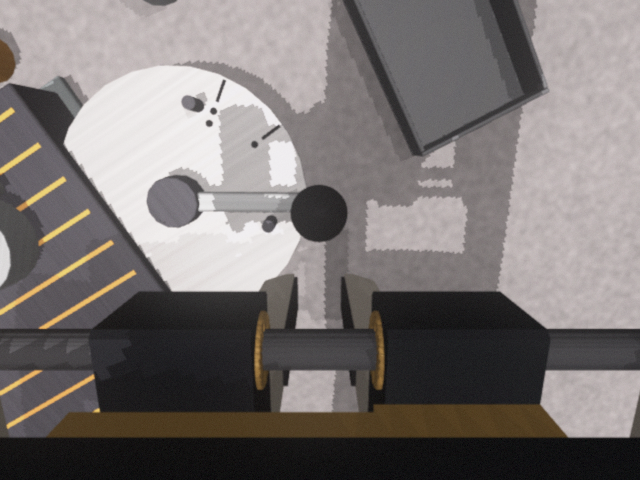

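View pics/t2.png

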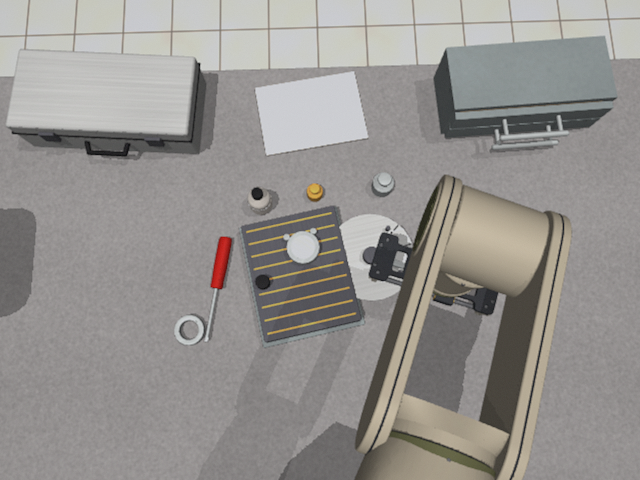

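The block reads at chuck (40.9, 0.1), seated against both pins. In the wrist view the ball is at (319,213), centred ahead of the fork. I'll descend and close up on it.

Call:
arm_command --pt "0 0 0.08 0 0 0" --pt "0 0 0.16 0 0 0" --pt "0 0 0.235 0 0 0" --pt "0.03 0 0.235 0 0 0" --pt "0.06 0 0.235 0 0 0"

```text
t: 9.78
tool_pos: [0.5143, -0.1532, 0.2658]
orientation: [3.096, -0.535, 0.0]
force: [0.0, 0.6, -0.2]
opening: 0.0202
gripper_force: 0.3
```

Call:
arm_command --pt "0.036 0.007 0 0 0 -0.0255" --pt "0.073 0.011 0 0 0 -0.051" --pt "0.11 0.012 0 0 0 -0.0764" --pt "0.147 0.01 0 0 0 -0.102" --pt "0.1835 0.005 0 0 0 -0.1273"

```text
t: 10.4
tool_pos: [0.5485, -0.166, 0.2661]
orientation: [-3.139, -0.095, 0.001]
force: [-1.0, 3.3, -0.7]
opening: 0.0201
gripper_force: 1.1
```

```bash
python3 - <<'E'
from m import *
c=cam('wrist','w5.png')
E
python3 st.py
```

```text
10.45 tool chuck mm [ -31.8 -205.4] tipz 0.08039789535339187 yaw 0.0645179534324278 Fchuck -0.8524361963943704 1.2211825888960322 0.7261520195086961 0.020036796957549174
```

View pics/w5.png

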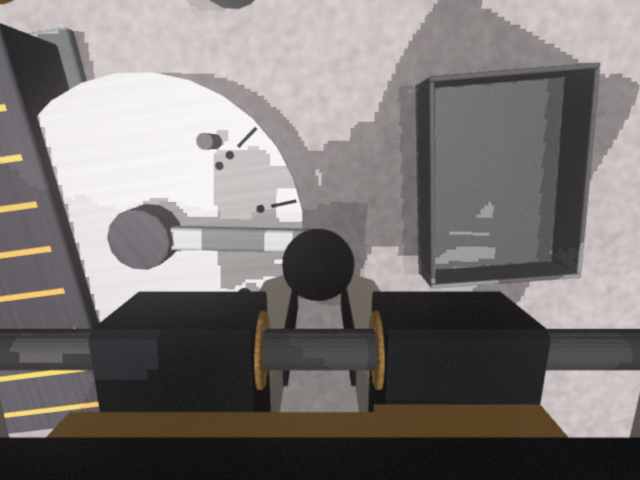

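The ball at (318,264) is cradled in the fork, with the lever on its arc. I'll continue along the arc.

Call:
arm_command --pt "0.036 0.007 0 0 0 -0.0255" --pt "0.073 0.011 0 0 0 -0.051" --pt "0.11 0.012 0 0 0 -0.0764" --pt "0.147 0.01 0 0 0 -0.102" --pt "0.1835 0.005 0 0 0 -0.1273"

```text
t: 11.08
tool_pos: [0.5841, -0.1657, 0.266]
orientation: [-3.059, -0.715, 0.006]
force: [-10.8, -1.6, 5.1]
opening: 0.0198
gripper_force: 5.1
```

```bash
python3 st.py
```

```text
11.075 tool chuck mm [   2.5 -211.6] tipz 0.07996328076463033 yaw 0.4590576298198564 Fchuck -10.890335616112802 0.5739478797630027 5.099129630210488 0.019785253192156713
```

Call:
arm_command --pt "0.036 0.007 0 0 0 -0.0255" --pt "0.073 0.011 0 0 0 -0.051" --pt "0.11 0.012 0 0 0 -0.0764" --pt "0.147 0.01 0 0 0 -0.102" --pt "0.147 0.01 0 0 0 -0.102"

```text
t: 11.7
tool_pos: [0.6127, -0.1539, 0.2665]
orientation: [2.906, 1.19, 0.002]
force: [0.6, -0.8, -0.2]
opening: 0.0202
gripper_force: 0.0
```

```bash
python3 - <<'E'
from m import *
c=cam('wrist','w6.png')
E
python3 st.py
```

```text
11.75 tool chuck mm [  32.5 -205.7] tipz 0.08026090388629542 yaw 0.7761267200069684 Fchuck 0.10278866429444236 0.6655223596521272 0.3215886335586948 0.01954393491724699
```

View pics/w6.png

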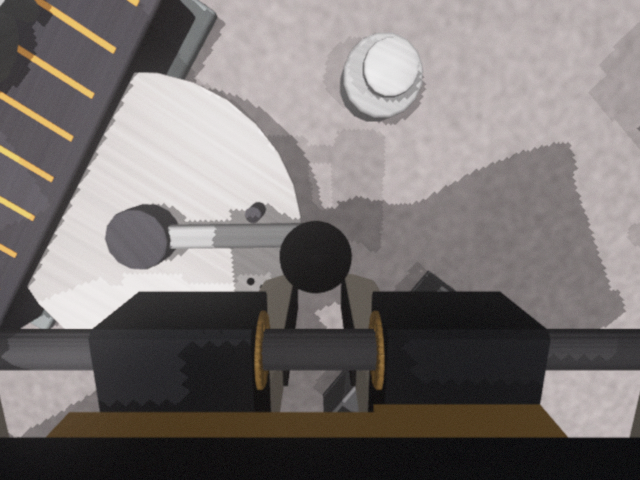

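The lever has snapped on to its end stop post: the ball at (316,257) is free of the fingers. I'll back off, rise, and verify from above.

Call:
arm_command --pt "-0.05 0 0 0 0 0" --pt "-0.12 0 0 0 0 0" --pt "-0.2 0 -0.1 0 0 0" --pt "-0.2 0 -0.35 0 0 0" --pt "-0.2 0 -0.6 0 0 0"

```text
t: 12.38
tool_pos: [0.5822, -0.183, 0.3866]
orientation: [-2.907, -1.189, 0.002]
force: [-0.1, 0.0, -0.8]
opening: 0.0201
gripper_force: 0.0
```

Call:
arm_command --pt "-0.2 0.15 0 0 0 0" --pt "-0.4 0.3 0 0 0 0" --pt "-0.6 0.45 0 0 0 0" --pt "-0.7 0.6 0 0 0 0" --pt "-0.7 0.7 0 0 0 0"

```text
t: 13.0
tool_pos: [0.5802, -0.3832, 0.3857]
orientation: [2.909, 1.186, -0.001]
force: [0.2, -0.1, -0.2]
opening: 0.0196
gripper_force: 0.0
```

Call:
arm_command --pt "0 0 0 0 0 0" --pt "0 0 0 0 0 0" --pt "0 0 0 0 0 0" --pt "0 0 0 0 0 0" --pt "0 0 0 0 0 0"

```text
t: 13.62
tool_pos: [0.5821, -0.3795, 0.386]
orientation: [2.906, 1.193, 0.0]
force: [0.7, -0.4, -0.6]
opening: 0.0202
gripper_force: 0.0
```

```bash
python3 - <<'E'
from lv import *
c=cam('top','t3.png'); g=cv2.cvtColor(c['image'],cv2.COLOR_RGB2GRAY)
print('block',ch(ray(c,*ctr(blob(g>170,301,247,24))[0],.075)))
k=pix(c,np.append(o+(.0523)*X-.193*Y,.095)); print(k)
p=ch(ray(c,*ctr(blob(g<45,*k,16))[0],.095)); print('knob',p,'lever',np.arctan2(p[0],-120-p[1])+.62)
E
python3 st.py
```

```text
block [40.8  0.1]
[405.43942397 214.30741783]
knob [  50.3 -195. ] lever 1.210766724272045
13.675 tool chuck mm [ -41.5 -421. ] tipz 0.19988794185791697 yaw 0.7787102587733954 Fchuck 0.40219922331996355 0.6360236078302287 -0.1645036453878038 0.019988381819781423
```

```bash
python3 -c "
from plant import *
print(close_job())"
```

```text
the job is handed in; nothing more can be done
None
```

The job is handed in, with the verdict not shown: the last top view put the block about 1 mm from its seat and the lever at about 1.21 rad (second stop), and the robot was clear of everything at about 14 s.

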